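# Pop the spice jar out of the spring rack

### The arm

A 7-joint arm with a two-finger parallel gripper is mounted at the origin on a cart in front of the work surface, level with it; the furniture and walls round the work are solid. World frame = base frame: x ahead of the robot, y to its left, z up, the work surface at z = 0. Lengths are in m, angles in rad, forces in N, time in s.
With the tool pointing down it reaches from about 0.425 to 0.925 m from the base axis. Payload 6.8 kg.
Tool frame: the origin (TCP) lies at the very end of the fingers, on their centre line; the grasp point (between the pads) lies 19 mm behind it; z points along the fingers, y is the line along which they close (so a half turn about z gives the same grasp; the last joint's range is limited). The gripper opens to 85 mm and grips with 20 to 120 N. Pads are 22 mm wide; open, the fingers measure 114 mm over their backs; the gripper's body (76 mm by 85 mm) begins 54 mm behind the grasp point. The pads swing forward as they close: fully open they stand 13 mm farther back than shut.
Start: joints at [1.182, 0.477, 0.022, 1.555, -0.011, 1.109, -0.083], TCP at [0.187, -0.649, 0.231] pointing down, gripper open.
Joint ranges: [-2.96, 2.96], [-0.34, 2.1], [-1.41, 1.46], [0.24, 2.44], [-1.37, 4.51], [0.17, 1.92], [-2.96, 2.96]. Speed limits (rad/s): [2.39, 2.39, 3.14, 3.14, 3.14, 3.14, 3.14].

### API

Orientations are given as a rotation vector (axis times angle).
In Python, from bench import get_obs, grab_frame, hand_in gives the robot as it stands.
- The arm moves only by the tool drive_tool, never from a script. Its argument "rows" is a list of rows, each an object with "offset": the shift along the tool's x, y, z as a fraction of full scale, a list of three; "rotation": the turn, a rotation vector about the tool's x, y, z as a fraction of full scale, a list of three; "claw": the opening, from 0 (shut) to 1 (fully open). In form: [{"offset": [tx, ty, tz], "rotation": [wx, wy, wz], "claw": claw}, ...]. A call has 1 to 20 rows; each row is the pose to reach, as a shift and turn from the pose commanded when the call began, along the tool's axes at that moment; what a row does not reach only later rows make up. Full scale, the value 1, is 0.15 m for a shift and 2 rad for a turn. A row lasts 1/12 s, in which the tool goes at most 41.7 mm and 7.16 degrees, less where a joint would pass 70% of its speed; a pose out of reach is approached as far as the arm can. A call with a number of a shift or a turn outside -1 to 1 is refused whole. A call with a gripper value outside its range is refused whole. The fingers move at their own pace and stop on an object; "force" is the grip in N (left out, the last holds). Time passes only in rows, so rows that repeat a pose let the fingers close. It gives the time, the measured TCP pose, the force, the opening and the grip force at its end, in the units of the state.
- get_obs(): the state, without advancing time (a new reading comes with each control period).
- grab_frame(name): name is "scene" or "top" or "wrist"; returns a dict with "frame" (480x640x3 uint8, red, green, blue), "z_map" (480x640 float32, m along the optical axis (not along the pixel's ray), 0 where there is no reading), "vfov" (degrees; the focal length in pixels is half the picture's height over the tangent of half this angle, whatever the lens; pixels are square), "cx", "cy" (the principal point, pixels), "D" ([k1, k2, p1, p2, k3] as OpenCV has them; the pictures are not rectified), "R" (3x3) and "t" (3): a world point X has camera coordinates R X + t. Camera axes: x right, y down, z forward; pixel columns grow to the right and rows downward; lengths in m; the calibration is good to about 2 mm. A picture is of the moment at which its call begins.
- hand_in(): hands the job in; it is judged then, once.
The state is a dict: "clock": time; "joints": joint angles; "qvel": joint speeds; "tau": joint torques, N m; "tcp_pos": TCP position; "orientation": TCP orientation; "contact_force": force on the tool from outside, world axes, zero at the start; "moment": the same for the moment, N m; "grip_width": finger opening in m; "gripper_force": force on a finger pad.
Only numpy, scipy, OpenCV 4.12 (cv2) and the standard library are available. Lean on these libraries where they do the work, as an engineer would, in place of code of your own. Each camera call takes 0.05 s, during which the arm holds its last target. There are 200 camera calls.

### The job

Take the red-lidded spice jar out of the wooden spring rack: press it down until the catch lets go and it springs up, then lift it out and set it gently down, upright, in the middle of the coaster. Leave both salt shakers latched down in their wells.

Things in the scene. Friction and masses are not known exactly. Their poses are not given: they have to be found in the camera images.
- spice_jar: Spice jar, 106 mm tall: red lid 45 mm wide (top 21 mm), clear body 42 mm wide; loose in a well of the rack. Origin: centre of underside. Latched: underside z 0.027, lid 6 mm above the rack. Pushed down 8 mm (about 5 N) the catch lets go (not before); the hard stop is at 11 mm. Let go, it rises and stays with underside at z 0.067, lid 46 mm above the rack, to lift straight out.
- coaster: Flat dotted black-and-white coaster on the worktop, fixed, 74 x 96 mm (x, y), 11 mm thick in all. Origin: centre of its underside; its top is 11 mm above the origin.
- shaker_a: A glass salt shaker, domed grey cap (no red), 44 mm wide, 90 mm tall, latched in another well of the rack, its top 10 mm below the rack's top; a bystander. Origin: centre of underside. The rack is a fixed wooden block, 96 x 226 mm, top at z 0.127, with three round wells 49 mm wide, 72 mm apart in a row; each holds the jar or a shaker on a sprung floor with a push-to-release catch.
- shaker_b: Another glass salt shaker, domed grey cap (no red), 44 mm wide, 90 mm tall, latched in another well of the rack, its top 10 mm below the rack's top; a bystander. Origin: centre of underside. The rack is a fixed wooden block, 96 x 226 mm, top at z 0.127, with three round wells 49 mm wide, 72 mm apart in a row; each holds the jar or a shaker on a sprung floor with a push-to-release catch.

How it is judged:
On the way, in this order (a step that is already met when the one before it is completed fails the run):
1. the jar is pressed at least 6 mm down in its well (height (world z) of spice_jar below 0.021 m and distance of spice_jar from where it was at the start of the episode below 0.02 m), for 0.02 s.
2. the jar has sprung up at least 25 mm, still in its well (height (world z) of spice_jar above 0.052 m and distance of spice_jar from where it was at the start of the episode below 0.05 m), for 0.1 s.
At the end, for the whole second after the job is handed in: The jar stands at rest and upright (within 7 degrees) on the coaster, its centre within 18 mm of the coaster's centre; both shakers are still in their wells within 15 mm of where they began (horizontal distance between spice_jar and coaster below 0.018 m and height (world z) of spice_jar between 0.007 and 0.016 m and angle between spice_jar's own z axis and vertical below 0.12 rad and linear speed of spice_jar below 0.02 m/s and distance of each of shaker_a, shaker_b from where it was at the start of the episode below 0.015 m); the robot touches nothing.
It fails at once if a salt shaker is moved by more than 20 mm (pressed out, or knocked) (distance of any of shaker_a, shaker_b from where it was at the start of the episode above 0.02 m).
It fails at once if the jar is dropped: faster than 0.6 m/s while the fingers do not touch it (linear speed of spice_jar above 0.6 m/s and contact force between the fingers and spice_jar below 0.05 N).
It also fails if it takes over 51 s, if anything falls off the work surface, if the arm or the gripper's body presses on something with over 40 N, if the wrist force passes 120 N, or if a joint passes its speed limit or range.

## Working session

There is one attempt and no reset: what is moved stays moved. The work goes in short steps, Python scripts to look and compute and a tool call to move; the robot and the scene stay as the last step left them, time stands still between calls to the robot, and variables do not carry over. Pictures are saved under pics/ and viewed, at most 10 in all, crops included, and the job is handed in when it is done.

Besides the shell and the picture viewer there is one more tool, called after "Emit:" as name(argument=value, ...) on one line, values as JSON. drive_tool: Moves the arm, as the interface text tells. Its arguments: {"type":"object","properties":{"rows":{"type":"array","items":{"type":"object","properties":{"offset":{"type":"array","items":{"type":"number"}},"rotation":{"type":"array","items":{"type":"number"}},"claw":{"type":"number"}}}},"force":{"type":"number"}},"required":["rows"]}

```bash
mkdir -p pics; ls; cat > h.py <<'E'
import numpy as np, cv2
from bench import get_obs, grab_frame, hand_in
def K(f):
    fl=240/np.tan(np.radians(f["vfov"])/2)
    return np.array([[fl,0,f["cx"]],[0,fl,f["cy"]],[0,0,1.]])
def rays(f,uv):
    p=cv2.undistortPoints(np.array(uv,float).reshape(-1,1,2),K(f),np.array(f["D"],float)).reshape(-1,2)
    d=np.c_[p,np.ones(len(p))]
    return -np.array(f["R"]).T@np.array(f["t"]), d@np.array(f["R"]), d
def plane(f,uv,z):
    c,d,_=rays(f,uv); return c+d*((z-c[2])/d[:,2])[:,None]
def depth(f,uv):
    uv=np.array(uv).reshape(-1,2); c,d,_=rays(f,uv)
    return c+d*f["z_map"][uv[:,1].astype(int),uv[:,0].astype(int)][:,None]
def save(f,n): cv2.imwrite(n,cv2.cvtColor(f["frame"],cv2.COLOR_RGB2BGR))
E
python3 - <<'E'
from h import *
import pickle
o=get_obs(); print({k:np.round(v,3).tolist() for k,v in o.items()})
for n in("scene","top"):
    f=grab_frame(n); save(f,f"pics/{n}0.png"); pickle.dump(f,open(n+"0.pkl","wb")); print(n,-np.array(f["R"]).T@np.array(f["t"]),f["vfov"],f["D"])
E
```

```text
pics
{'clock': 0.0, 'joints': [1.182, 0.478, 0.022, 1.556, -0.011, 1.109, -0.083], 'qvel': [0.0, -0.001, 0.001, -0.002, -0.0, -0.0, -0.0], 'tau': [-0.001, -59.646, 1.608, -28.12, 0.012, 0.009, 0.0], 'tcp_pos': [0.187, -0.648, 0.23], 'orientation': [-3.109, -0.439, 0.001], 'contact_force': [-0.713, -0.266, -0.684], 'moment': [-0.041, 0.013, -0.024], 'gripper_force': 0.0, 'grip_width': 0.086}
scene [ 0.60427329 -0.54245059  0.67407083] 49.50284985369545 [-0.11330855  0.          0.          0.          0.        ]
top [0.40650822 0.02957921 0.90841585] 53.82127495653527 [0.00972955 0.         0.         0.         0.        ]
```

View pics/scene0.png

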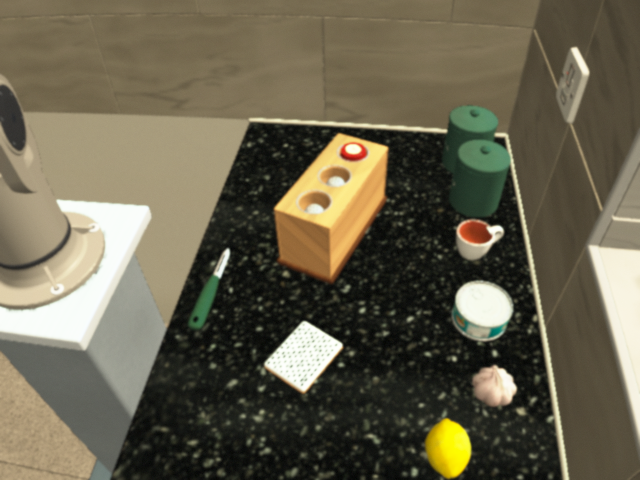

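View pics/top0.png

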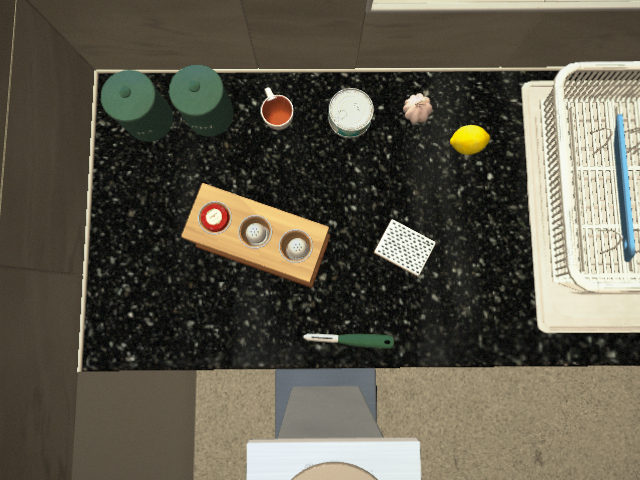

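The scene view shows the red lid at (353,151), the two shakers at (336,178) and (316,205), and the coaster at (304,356). The top view shows the lid at (214,217), the shakers at (256,232) and (296,245), and the coaster at (405,248).

```bash
cat > m.py <<'E'
from h import *
import pickle
from scipy.ndimage import binary_fill_holes
F={n:pickle.load(open(n+"0.pkl","rb")) for n in("scene","top")}
def big(m):
    c,_=cv2.findContours(m.astype(np.uint8),cv2.RETR_EXTERNAL,cv2.CHAIN_APPROX_NONE); return max(c,key=cv2.contourArea)
win={"scene":{"lid":(335,135,372,165),"co":(255,310,355,400),"a":(322,166,350,190),"b":(303,192,330,218)},
     "top":{"lid":(192,198,234,236),"co":(365,210,445,285),"a":(243,219,270,246),"b":(283,231,310,260)}}
P={}
for n,f in F.items():
    hsv=cv2.cvtColor(f["frame"],cv2.COLOR_RGB2HSV); H,S,V=[hsv[...,i].astype(int) for i in range(3)]
    for k,(x0,y0,x1,y1) in win[n].items():
        w=np.zeros((480,640),bool); w[y0:y1,x0:x1]=1
        if k=="lid": m=((H<8)|(H>170))&(S>140)&(V>70)
        elif k=="co": m=cv2.morphologyEx(((V>150)&(S<70)&w).astype(np.uint8),cv2.MORPH_CLOSE,np.ones((7,7)))>0
        else: m=(S<50)&(V>130)
        c=big(m&w)
        if k=="co": P[n,k]=cv2.boxPoints(cv2.minAreaRect(c)).mean(0); box=cv2.approxPolyDP(cv2.convexHull(c),6,True).reshape(-1,2); P[n,'box']=box
        else: P[n,k]=np.array(cv2.fitEllipse(c)[0])
        print(n,k,P[n,k],cv2.contourArea(c), depth(f,[P[n,k]]).round(4)[0])
    if 1:
        B=plane(f,P[n,'box'],.011);print("box",P[n,'box'].tolist(),B.round(4).tolist(),B.mean(0).round(4))
def tri(k):
    A=[];b=[]
    for n in F:
        c,d,_=rays(F[n],[P[n,k]]); d=d[0]/np.linalg.norm(d[0]); M=np.eye(3)-np.outer(d,d); A.append(M); b.append(M@c)
    x=np.linalg.solve(sum(A),sum(b)); return x, [np.linalg.norm(M@x-v) for M,v in zip(A,b)]
for k in("lid","a","b","co"): print(k,*tri(k))
for n in F:
    print(n,"lid@.133",plane(F[n],[P[n,"lid"]],.133).round(4),"caps@.117",plane(F[n],[P[n,"a"],P[n,"b"]],.117).round(4).tolist())
E
python3 m.py
```

```text
scene lid [352.98425293 151.47160339] 170.0 [0.547  0.1889 0.1372]
scene co [303.15973 354.23746] 2848.5 [ 0.507  -0.1434  0.0129]
scene a [336.11437988 181.37187195] 100.5 [0.5244 0.1306 0.1164]
scene b [314.73410034 208.79364014] 103.5 [0.4988 0.0579 0.1179]
box [[305, 321], [342, 346], [301, 390], [265, 362]] [[0.5002, -0.0828, 0.011], [0.5621, -0.1213, 0.011], [0.5129, -0.2004, 0.011], [0.4533, -0.1621, 0.011]] [ 0.5071 -0.1417  0.011 ]
top lid [214.54734802 217.36431885] 564.0 [0.5453 0.1991 0.1314]
top co [405.294   246.03424] 1846.5 [ 0.5091 -0.1402  0.0099]
top a [257.31176758 234.3384552 ] 318.5 [0.5188 0.1299 0.1139]
top b [296.18875122 248.60678101] 262.0 [0.4937 0.0638 0.1169]
box [[392, 219], [434, 241], [418, 275], [375, 252]] [[0.5615, -0.1161, 0.011], [0.5183, -0.1952, 0.011], [0.4536, -0.1624, 0.011], [0.4979, -0.0819, 0.011]] [ 0.5078 -0.1389  0.011 ]
lid [0.54595368 0.19965613 0.12919791] [np.float64(0.00025445176836344713), np.float64(0.000254451768363434)]
a [0.52150509 0.13049353 0.11544051] [np.float64(0.0030090561094697943), np.float64(0.003009056109469884)]
b [0.49596161 0.06457361 0.11105216] [np.float64(0.001686751996893353), np.float64(0.0016867519968934012)]
co [ 0.50781065 -0.14076451  0.00929676] [np.float64(0.0013944392047805791), np.float64(0.001394439204780628)]
scene lid@.133 [[0.5466 0.1946 0.133 ]] caps@.117 [[0.5245, 0.13, 0.117], [0.4987, 0.0588, 0.117]]
top lid@.133 [[0.545  0.1988 0.133 ]] caps@.117 [[0.5183, 0.1295, 0.117], [0.4937, 0.0638, 0.117]]
```

Emit:
drive_tool(rows=[{"offset":[0.25,-0.21,0],"rotation":[0,0,0],"claw":0},{"offset":[0.5,-0.42,0],"rotation":[0,0,0],"claw":0},{"offset":[0.75,-0.64,0],"rotation":[0,0,0],"claw":0},{"offset":[1,-0.85,0],"rotation":[0,0,0],"claw":0},{"offset":[1,-0.85,0],"rotation":[0,0,0],"claw":0},{"offset":[1,-0.85,0],"rotation":[0,0,0],"claw":0}])

```text
clock: 0.6
tcp_pos: [0.3011, -0.478, 0.2311]
orientation: [-3.105, -0.454, -0.004]
contact_force: [0.6, 0.7, -0.7]
grip_width: 0.0125
gripper_force: 0.0
```

Emit:
drive_tool(rows=[{"offset":[0.2,-0.19,0],"rotation":[0,0,0],"claw":0},{"offset":[0.4,-0.38,0],"rotation":[0,0,0],"claw":0},{"offset":[0.6,-0.57,0],"rotation":[0,0,0],"claw":0},{"offset":[0.8,-0.76,0],"rotation":[0,0,0],"claw":0},{"offset":[1,-0.95,0],"rotation":[0,0,0],"claw":0},{"offset":[1,-0.95,0],"rotation":[0,0,0],"claw":0}])

```text
clock: 1.1
tcp_pos: [0.4051, -0.2981, 0.2314]
orientation: [-3.105, -0.457, -0.004]
contact_force: [0.2, 0.3, 0.3]
grip_width: 0.0001
gripper_force: 0.0
```

Emit:
drive_tool(rows=[{"offset":[0.16,-0.2,0],"rotation":[0,0,0],"claw":0},{"offset":[0.32,-0.4,0],"rotation":[0,0,0],"claw":0},{"offset":[0.48,-0.6,0],"rotation":[0,0,0],"claw":0},{"offset":[0.64,-0.8,0],"rotation":[0,0,0],"claw":0},{"offset":[0.8,-1,0],"rotation":[0,0,0],"claw":0},{"offset":[0.8,-1,0],"rotation":[0,0,0],"claw":0}])

```text
clock: 1.6
tcp_pos: [0.477, -0.1209, 0.2316]
orientation: [-3.105, -0.456, -0.004]
contact_force: [1.1, 0.7, 1.0]
grip_width: 0.0001
gripper_force: 0.0
```

Emit:
drive_tool(rows=[{"offset":[0.12,-0.2,0],"rotation":[0,0,0],"claw":0},{"offset":[0.24,-0.4,0],"rotation":[0,0,0],"claw":0},{"offset":[0.36,-0.6,0],"rotation":[0,0,0],"claw":0},{"offset":[0.48,-0.8,0],"rotation":[0,0,0],"claw":0},{"offset":[0.6,-1,0],"rotation":[0,0,0],"claw":0},{"offset":[0.6,-1,0],"rotation":[0,0,0],"claw":0}])

```text
clock: 2.1
tcp_pos: [0.5202, 0.048, 0.2316]
orientation: [-3.105, -0.453, -0.003]
contact_force: [-0.0, 0.2, 0.5]
grip_width: 0.0002
gripper_force: 0.0
```

```bash
cat >> h.py <<'E'
from scipy.spatial.transform import Rotation as Ro
def off(p):
    o=get_obs(); return (Ro.from_rotvec(o["orientation"]).inv().apply(np.array(p)-o["tcp_pos"])/.15).round(3)
E
python3 - <<'E'
from h import *
import pickle
f=grab_frame("wrist"); save(f,"pics/w1.png"); pickle.dump(f,open("w1.pkl","wb")); print(-np.array(f["R"]).T@np.array(f["t"]),f["vfov"])
print(off([.546,.12,.25]),off([.546,.1975,.2316]), get_obs()["joints"])
E
```

```text
[0.5841726  0.06586034 0.37357329] 60.59043331298535
[ 0.312 -0.435 -0.124] [ 0.459 -0.93  -0.001] [ 0.14693872  0.25450433 -0.41099873  1.89743616  0.116739    1.01252038
 -1.59738112]
```

View pics/w1.png

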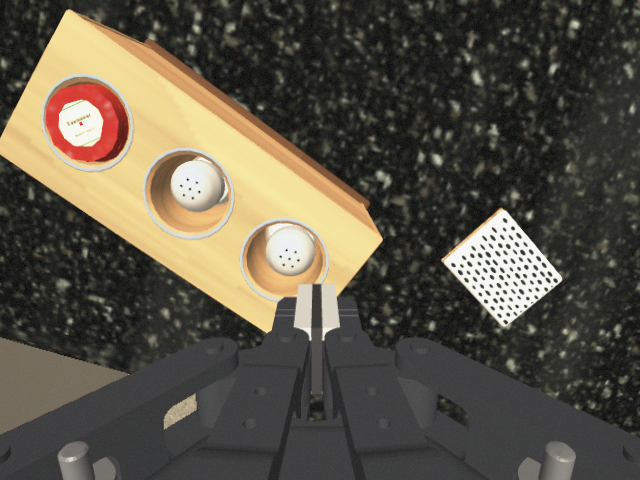

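The wrist view shows the red lid at (85,122), the shakers at (193,185) and (290,250), the coaster at (503,268), and the closed fingertips at (317,290). Next I move closer for a second wrist view.

Emit:
drive_tool(rows=[{"offset":[0.15,-0.2,-0.05],"rotation":[0,0,0],"claw":0},{"offset":[0.31,-0.43,-0.1],"rotation":[0,0,0],"claw":0},{"offset":[0.31,-0.43,-0.1],"rotation":[0,0,0],"claw":0},{"offset":[0.31,-0.43,-0.1],"rotation":[0,0,0],"claw":0}])

```text
clock: 2.48
tcp_pos: [0.5464, 0.1168, 0.2465]
orientation: [-3.109, -0.445, -0.001]
contact_force: [0.3, -1.2, -0.1]
grip_width: 0.0
gripper_force: 0.0
```

```bash
cat > t.py <<'E'
from h import *
import pickle
f1=pickle.load(open("w1.pkl","rb")); f2=grab_frame("wrist"); save(f2,"pics/w2.png"); pickle.dump(f2,open("w2.pkl","wb"))
def lid(f,ymax=480):
    hsv=cv2.cvtColor(f["frame"],cv2.COLOR_RGB2HSV).astype(int)
    m=((hsv[...,0]<8)|(hsv[...,0]>170))&(hsv[...,1]>140)&(hsv[...,2]>70)
    c=max(cv2.findContours(m.astype(np.uint8),0,1)[0],key=cv2.contourArea); e=cv2.fitEllipse(cv2.convexHull(c)); return e
def co(f):
    hsv=cv2.cvtColor(f["frame"],cv2.COLOR_RGB2HSV).astype(int)
    m=cv2.morphologyEx(((hsv[...,1]<50)&(hsv[...,2]>170)).astype(np.uint8),cv2.MORPH_CLOSE,np.ones((9,9))); m[:,:420]=0
    c=max(cv2.findContours(m,0,1)[0],key=cv2.contourArea); b=cv2.approxPolyDP(cv2.convexHull(c),10,True).reshape(-1,2); return b
A=[];B=[]
for f in(f1,f2):
    e=lid(f); print("ellipse",np.round(e[0],1),np.round(e[1],1),"@.133",plane(f,[e[0]],.133).round(4)[0],"depth",depth(f,[e[0]]).round(4)[0])
    c,d,_=rays(f,[e[0]]); d=d[0]/np.linalg.norm(d[0]); M=np.eye(3)-np.outer(d,d); A.append(M);B.append(M@c)
print("tri",np.linalg.solve(sum(A),sum(B)).round(4))
b=co(f1); X=plane(f1,b,.011); print("coaster",b.tolist(),X.round(4).tolist(),X.mean(0))
o=get_obs(); print(o["tcp_pos"],o["orientation"])
E
python3 t.py
```

```text
ellipse [ 87.  122.2] [76.9 86.4] @.133 [0.5484 0.1943 0.133 ] depth [0.5486 0.1938 0.1339]
ellipse [195.9 192.6] [70.9 74.1] @.133 [0.5493 0.1961 0.133 ] depth [0.5494 0.1959 0.1338]
tri [0.5475 0.1978 0.1263]
coaster [[502, 210], [561, 277], [505, 326], [444, 263]] [[0.5611, -0.1156, 0.011], [0.5176, -0.1973, 0.011], [0.4546, -0.1656, 0.011], [0.4985, -0.083, 0.011]] [ 0.50793167 -0.14038798  0.011     ]
[0.54599063 0.11458369 0.24590702] [ 3.11011516e+00  4.40602402e-01 -1.24138233e-03]
```

```bash
python3 -c "
from h import *
print(off([.5475,.197,.15]))"
```

```text
[ 0.163 -0.525  0.639]
```

Emit:
drive_tool(rows=[{"offset":[0.08,-0.26,0],"rotation":[0,0,0],"claw":0},{"offset":[0.163,-0.525,0],"rotation":[0,0,0],"claw":0},{"offset":[0.163,-0.525,0.2],"rotation":[0,0,0],"claw":0},{"offset":[0.163,-0.525,0.4],"rotation":[0,0,0],"claw":0},{"offset":[0.163,-0.525,0.55],"rotation":[0,0,0],"claw":0},{"offset":[0.163,-0.525,0.63],"rotation":[0,0,0],"claw":0},{"offset":[0.163,-0.525,0.63],"rotation":[0,0,0],"claw":0},{"offset":[0.163,-0.525,0.63],"rotation":[0,0,0],"claw":0}])

```text
clock: 3.2
tcp_pos: [0.5479, 0.1962, 0.1518]
orientation: [3.11, 0.437, -0.001]
contact_force: [0.4, 0.5, 0.2]
grip_width: 0.0002
gripper_force: 0.0
```

```bash
python3 -c "
from h import *
o=get_obs();print(o['tcp_pos'],o['contact_force'],off([.5475,.197,.134]),off([.5475,.197,.124]))
f=grab_frame('wrist');save(f,'pics/w3.png')"
```

```text
[0.54785459 0.19617996 0.15182307] [0.36527751 0.50141052 0.18975034] [-0.001 -0.006  0.119] [-0.001 -0.006  0.185]
```

View pics/w3.png

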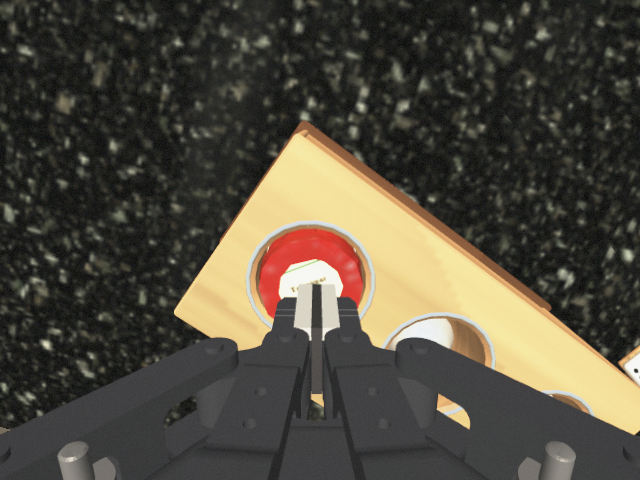

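The fingertips at (317,285) sit over the middle of the lid label, with the lid centre near (311,280). I now press slowly.

Emit:
drive_tool(rows=[{"offset":[0,-0.005,0.06],"rotation":[0,0,0],"claw":0},{"offset":[0,-0.005,0.1],"rotation":[0,0,0],"claw":0},{"offset":[0,-0.005,0.12],"rotation":[0,0,0],"claw":0},{"offset":[0,-0.005,0.14],"rotation":[0,0,0],"claw":0},{"offset":[0,-0.005,0.155],"rotation":[0,0,0],"claw":0},{"offset":[0,-0.005,0.17],"rotation":[0,0,0],"claw":0},{"offset":[0,-0.005,0.17],"rotation":[0,0,0],"claw":0}])

```text
clock: 3.83
tcp_pos: [0.5477, 0.1987, 0.1267]
orientation: [-3.111, -0.44, -0.001]
contact_force: [-0.8, -0.5, 5.7]
grip_width: -0.0002
gripper_force: 2.5
```

Emit:
drive_tool(rows=[{"offset":[0,0,0.01],"rotation":[0,0,0],"claw":0},{"offset":[0,0,0.018],"rotation":[0,0,0],"claw":0},{"offset":[0,0,0.022],"rotation":[0,0,0],"claw":0},{"offset":[0,0,0.022],"rotation":[0,0,0],"claw":0}])

```text
clock: 4.17
tcp_pos: [0.5478, 0.1988, 0.1237]
orientation: [-3.11, -0.44, -0.002]
contact_force: [-0.9, 0.0, 6.1]
grip_width: 0.0
gripper_force: 2.7
```

Emit:
drive_tool(rows=[{"offset":[0,0,-0.06],"rotation":[0,0,0],"claw":0},{"offset":[0,0,-0.12],"rotation":[0,0,0],"claw":0},{"offset":[0,0,-0.18],"rotation":[0,0,0],"claw":0},{"offset":[0,0,-0.24],"rotation":[0,0,0],"claw":0},{"offset":[0,0,-0.3],"rotation":[0,0,0],"claw":0},{"offset":[0,0,-0.36],"rotation":[0,0,0],"claw":0},{"offset":[0,0,-0.44],"rotation":[0,0,0],"claw":0},{"offset":[0,0,-0.55],"rotation":[0,0,0],"claw":0},{"offset":[0,0,-0.7],"rotation":[0,0,0],"claw":1},{"offset":[0,0,-0.7],"rotation":[0,0,0],"claw":1},{"offset":[0,0,-0.7],"rotation":[0,0,0],"claw":1},{"offset":[0,0,-0.7],"rotation":[0,0,0],"claw":1}])

```text
clock: 5.17
tcp_pos: [0.5472, 0.1982, 0.2281]
orientation: [3.11, 0.439, -0.0]
contact_force: [-0.1, -0.2, 0.2]
grip_width: 0.0487
gripper_force: 0.0
```

```bash
cat > l.py <<'E'
from h import *
for n in("scene","top","wrist"):
    f=grab_frame(n); hsv=cv2.cvtColor(f["frame"],cv2.COLOR_RGB2HSV).astype(int)
    m=((hsv[...,0]<8)|(hsv[...,0]>170))&(hsv[...,1]>140)&(hsv[...,2]>70)
    if n=="scene": m[:,400:]=0
    if n=="top": m[:180]=0
    c=max(cv2.findContours(m.astype(np.uint8),0,1)[0],key=cv2.contourArea); e=cv2.fitEllipse(cv2.convexHull(c))
    print(n,cv2.contourArea(c),np.round(e[0],1),np.round(e[1],1),depth(f,[e[0]]).round(4)[0],"@.173",plane(f,[e[0]],.173).round(4)[0]); save(f,f"pics/{n}_l.png")
s=[cv2.imread(f"pics/{n}_l.png") for n in("wrist","scene")]
cv2.imwrite("pics/l.png",np.hstack([cv2.resize(s[0],(400,300)),cv2.resize(s[1][80:300,220:513],(400,300))]))
print(get_obs()["tcp_pos"])
E
python3 l.py
```

```text
scene 361.0 [353.2 134.8] [25.7 28.9] [0.547  0.1863 0.1733] @.173 [0.547  0.1867 0.173 ]
top 5.5 [222.3 208.6] [1.8 7.3] [0.5523 0.1787 0.1702] @.173 [0.5518 0.1782 0.173 ]
wrist 6077.0 [315.2 254.4] [87.1 91.6] [0.5499 0.1988 0.1726] @.173 [0.55   0.1988 0.173 ]
[0.54686918 0.19813375 0.22713752]
```

View pics/l.png

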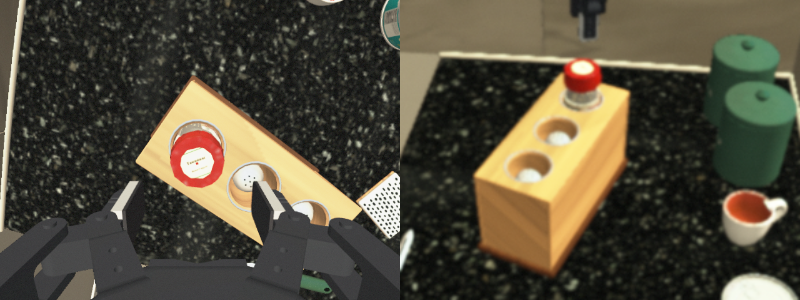

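The left half (wrist view) shows the red lid at (197,158) between the open fingers. The right half (scene view) shows the jar sprung up, its lid at (582,75), and both shakers still down. Measured lid top is z 0.173.

```bash
python3 -c "
from h import *
print(off([.549,.1983,.143]))"
```

```text
[0.015 0.003 0.561]
```

Emit:
drive_tool(rows=[{"offset":[0.012,0.003,0],"rotation":[0,0,0],"claw":1},{"offset":[0.012,0.003,0.1],"rotation":[0,0,0],"claw":1},{"offset":[0.012,0.003,0.25],"rotation":[0,0,0],"claw":1},{"offset":[0.012,0.003,0.4],"rotation":[0,0,0],"claw":1},{"offset":[0.012,0.003,0.5],"rotation":[0,0,0],"claw":1},{"offset":[0.012,0.003,0.56],"rotation":[0,0,0],"claw":1},{"offset":[0.012,0.003,0.56],"rotation":[0,0,0],"claw":1},{"offset":[0.012,0.003,0.56],"rotation":[0,0,0],"claw":1}])

```text
clock: 5.98
tcp_pos: [0.5493, 0.1986, 0.1439]
orientation: [3.111, 0.44, -0.001]
contact_force: [0.8, -0.4, 0.7]
grip_width: 0.0855
gripper_force: 0.0
```

Emit:
drive_tool(rows=[{"offset":[0,0,0],"rotation":[0,0,0],"claw":0.5},{"offset":[0,0,0],"rotation":[0,0,0],"claw":0.3},{"offset":[0,0,0],"rotation":[0,0,0],"claw":0},{"offset":[0,0,0],"rotation":[0,0,0],"claw":0},{"offset":[0,0,0],"rotation":[0,0,0],"claw":0},{"offset":[0,0,0],"rotation":[0,0,0],"claw":0},{"offset":[0,0,0],"rotation":[0,0,0],"claw":0},{"offset":[0,0,0],"rotation":[0,0,0],"claw":0}], force=30)

```text
clock: 6.65
tcp_pos: [0.5496, 0.1987, 0.1443]
orientation: [-3.111, -0.44, -0.001]
contact_force: [0.6, -0.1, 2.9]
grip_width: 0.0434
gripper_force: 31.3
```

Emit:
drive_tool(rows=[{"offset":[0,0,-0.04],"rotation":[0,0,0],"claw":0},{"offset":[0,0,-0.1],"rotation":[0,0,0],"claw":0},{"offset":[0,0,-0.2],"rotation":[0,0,0],"claw":0},{"offset":[0,0,-0.3],"rotation":[0,0,0],"claw":0},{"offset":[0,0,-0.4],"rotation":[0,0,0],"claw":0},{"offset":[0,0,-0.5],"rotation":[0,0,0],"claw":0},{"offset":[0,0,-0.6],"rotation":[0,0,0],"claw":0},{"offset":[0,0,-0.65],"rotation":[0,0,0],"claw":0},{"offset":[0,0,-0.65],"rotation":[0,0,0],"claw":0}])

```text
clock: 7.4
tcp_pos: [0.5501, 0.199, 0.2437]
orientation: [-3.11, -0.439, -0.005]
contact_force: [-0.9, -0.3, -1.0]
grip_width: 0.0438
gripper_force: 31.2
```

```bash
python3 l.py; python3 -c "
from h import *
print(off([.508,-.14,.24]))"
```

```text
scene 177.5 [346.8  82.6] [13.8 28. ] [0.5361 0.1782 0.2738] @.173 [0.519  0.3597 0.173 ]
[-0.888  2.092  0.009]Traceback (most recent call last):
  File "l.py", line 7, in <module>
    c=max(cv2.findContours(m.astype(np.uint8),0,1)[0],key=cv2.contourArea); e=cv2.fitEllipse(cv2.convexHull(c))
ValueError: max() iterable argument is empty
```

That picture is stale, because the script stopped before rewriting it. The grip width and the lid depth (z 0.27) confirm the jar is lifted clear, so I carry it across.

Emit:
drive_tool(rows=[{"offset":[-0.02,0.05,0],"rotation":[0,0,0],"claw":0},{"offset":[-0.06,0.15,0],"rotation":[0,0,0],"claw":0},{"offset":[-0.12,0.28,0],"rotation":[0,0,0],"claw":0},{"offset":[-0.19,0.44,0],"rotation":[0,0,0],"claw":0},{"offset":[-0.25,0.6,0],"rotation":[0,0,0],"claw":0},{"offset":[-0.32,0.76,0],"rotation":[0,0,0],"claw":0},{"offset":[-0.38,0.9,0],"rotation":[0,0,0],"claw":0},{"offset":[-0.42,1,0],"rotation":[0,0,0],"claw":0}])

```text
clock: 8.17
tcp_pos: [0.529, 0.0333, 0.2403]
orientation: [3.11, 0.435, -0.004]
contact_force: [-0.7, 0.6, -0.5]
grip_width: 0.0433
gripper_force: 31.1
```

Emit:
drive_tool(rows=[{"offset":[-0.05,0.12,0],"rotation":[0,0,0],"claw":0},{"offset":[-0.11,0.28,0],"rotation":[0,0,0],"claw":0},{"offset":[-0.18,0.44,0],"rotation":[0,0,0],"claw":0},{"offset":[-0.25,0.6,0],"rotation":[0,0,0],"claw":0},{"offset":[-0.32,0.76,0],"rotation":[0,0,0],"claw":0},{"offset":[-0.37,0.88,0],"rotation":[0,0,0],"claw":0},{"offset":[-0.4,0.96,0],"rotation":[0,0,0],"claw":0},{"offset":[-0.42,1,0],"rotation":[0,0,0],"claw":0},{"offset":[-0.42,1,0],"rotation":[0,0,0],"claw":0}])

```text
clock: 8.92
tcp_pos: [0.5102, -0.1267, 0.2406]
orientation: [-3.111, -0.435, 0.003]
contact_force: [-0.1, -1.1, -1.5]
grip_width: 0.0439
gripper_force: 31.1
```

```bash
python3 -c "
from h import *
fs={n:grab_frame(n) for n in('scene','top')}
for n in fs: save(fs[n],f'pics/{n}_c.png')
a=cv2.imread('pics/scene_c.png')[120:420,180:580]; b=cv2.imread('pics/top_c.png')[130:330,270:537]
cv2.imwrite('pics/c.png',np.hstack([a,cv2.resize(b,(400,300))]))
print(get_obs()['tcp_pos'],off([.508,-.14,.1]))"
```

```text
[ 0.51101027 -0.12398116  0.24103466] [-0.048  0.098  0.94 ]
```

View pics/c.png

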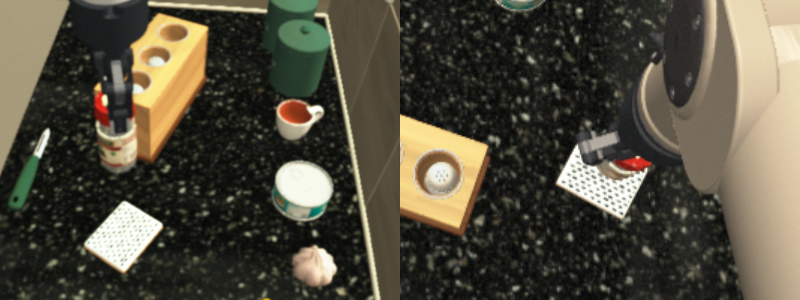

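The left half shows the jar at (118,140) held upright. The right half shows it above the coaster, near (630,160). I centre it and go down.

Emit:
drive_tool(rows=[{"offset":[-0.025,0.05,0.05],"rotation":[0,0,0],"claw":0},{"offset":[-0.048,0.098,0.15],"rotation":[0,0,0],"claw":0},{"offset":[-0.048,0.098,0.28],"rotation":[0,0,0],"claw":0},{"offset":[-0.048,0.098,0.42],"rotation":[0,0,0],"claw":0},{"offset":[-0.048,0.098,0.56],"rotation":[0,0,0],"claw":0},{"offset":[-0.048,0.098,0.7],"rotation":[0,0,0],"claw":0},{"offset":[-0.048,0.098,0.82],"rotation":[0,0,0],"claw":0},{"offset":[-0.048,0.098,0.9],"rotation":[0,0,0],"claw":0},{"offset":[-0.048,0.098,0.94],"rotation":[0,0,0],"claw":0},{"offset":[-0.048,0.098,0.94],"rotation":[0,0,0],"claw":0},{"offset":[-0.048,0.098,0.94],"rotation":[0,0,0],"claw":0}])

```text
clock: 9.93
tcp_pos: [0.5089, -0.1406, 0.1008]
orientation: [-3.111, -0.44, -0.001]
contact_force: [-0.0, 0.0, -1.0]
grip_width: 0.0433
gripper_force: 31.2
```

```bash
python3 -c "
from h import *
print(get_obs()['tcp_pos'],get_obs()['contact_force'],off([.508,-.14,.0885]))
fs={n:grab_frame(n) for n in('scene','wrist')}
for n in fs: save(fs[n],f'pics/{n}_d.png')
a=cv2.imread('pics/scene_d.png')[220:420,180:447]; b=cv2.imread('pics/wrist_d.png')
cv2.imwrite('pics/d.png',np.hstack([cv2.resize(a,(400,300)),cv2.resize(b,(400,300))]))"
```

```text
[ 0.5088636  -0.14057828  0.10079364] [-0.03494159  0.02975881 -0.95582617] [-0.004 -0.005  0.082]
```

View pics/d.png

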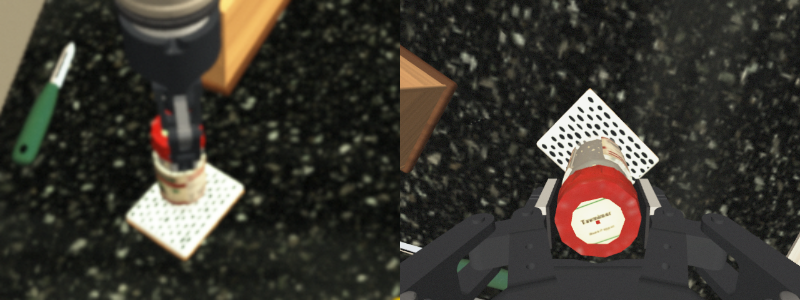

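The left half shows the jar base at (182,190), close above the coaster at (185,210). The right half shows the lid at (597,210) between the pads. I now lower it slowly.

Emit:
drive_tool(rows=[{"offset":[-0.004,0,0.03],"rotation":[0,0,0],"claw":0},{"offset":[-0.004,0,0.05],"rotation":[0,0,0],"claw":0},{"offset":[-0.004,0,0.065],"rotation":[0,0,0],"claw":0},{"offset":[-0.004,0,0.072],"rotation":[0,0,0],"claw":0},{"offset":[-0.004,0,0.078],"rotation":[0,0,0],"claw":0},{"offset":[-0.004,0,0.078],"rotation":[0,0,0],"claw":0},{"offset":[-0.004,0,0.078],"rotation":[0,0,0],"claw":0}])

```text
clock: 10.62
tcp_pos: [0.5081, -0.1409, 0.0889]
orientation: [3.111, 0.44, 0.001]
contact_force: [0.2, 0.3, 1.1]
grip_width: 0.044
gripper_force: 31.3
```

Emit:
drive_tool(rows=[{"offset":[0,0,0.004],"rotation":[0,0,0],"claw":0},{"offset":[0,0,0.008],"rotation":[0,0,0],"claw":0},{"offset":[0,0,0.008],"rotation":[0,0,0],"claw":0}])

```text
clock: 10.87
tcp_pos: [0.5088, -0.1407, 0.0889]
orientation: [3.11, 0.44, 0.002]
contact_force: [-2.6, 1.7, 11.0]
grip_width: 0.0436
gripper_force: 32.2
```

The force rose to 11 N, so the jar is seated on the coaster. I back off slightly and open.

Emit:
drive_tool(rows=[{"offset":[0,0,-0.006],"rotation":[0,0,0],"claw":0},{"offset":[0,0,-0.006],"rotation":[0,0,0],"claw":0.45},{"offset":[0,0,-0.006],"rotation":[0,0,0],"claw":0.55},{"offset":[0,0,-0.006],"rotation":[0,0,0],"claw":0.7},{"offset":[0,0,-0.006],"rotation":[0,0,0],"claw":1},{"offset":[0,0,-0.006],"rotation":[0,0,0],"claw":1},{"offset":[0,0,-0.006],"rotation":[0,0,0],"claw":1},{"offset":[0,0,-0.006],"rotation":[0,0,0],"claw":1},{"offset":[0,0,-0.006],"rotation":[0,0,0],"claw":1}])

```text
clock: 11.62
tcp_pos: [0.5079, -0.1409, 0.0885]
orientation: [-3.111, -0.44, 0.0]
contact_force: [-0.7, 0.2, 0.1]
grip_width: 0.085
gripper_force: 0.0
```

Emit:
drive_tool(rows=[{"offset":[0,0,-0.06],"rotation":[0,0,0],"claw":1},{"offset":[0,0,-0.15],"rotation":[0,0,0],"claw":1},{"offset":[0,0,-0.3],"rotation":[0,0,0],"claw":1},{"offset":[0,0,-0.5],"rotation":[0,0,0],"claw":1},{"offset":[0,0,-0.7],"rotation":[0,0,0],"claw":1},{"offset":[0,0,-0.9],"rotation":[0,0,0],"claw":1},{"offset":[0,0,-0.9],"rotation":[0,0,0],"claw":1},{"offset":[0,0,-0.9],"rotation":[0,0,0],"claw":1}])

```text
clock: 12.28
tcp_pos: [0.5091, -0.1411, 0.226]
orientation: [3.109, 0.439, 0.007]
contact_force: [-0.2, -0.5, -1.2]
grip_width: 0.0856
gripper_force: 0.0
```

```bash
python3 -c "
from h import *
fs={n:grab_frame(n) for n in('scene','wrist')}
for n in fs: save(fs[n],f'pics/{n}_e.png')
f=fs['wrist']; hsv=cv2.cvtColor(f['frame'],cv2.COLOR_RGB2HSV).astype(int)
m=((hsv[...,0]<8)|(hsv[...,0]>170))&(hsv[...,1]>140)&(hsv[...,2]>70)
c=max(cv2.findContours(m.astype(np.uint8),0,1)[0],key=cv2.contourArea); e=cv2.fitEllipse(cv2.convexHull(c))
print(e,plane(f,[e[0]],.117),depth(f,[e[0]]))
a=cv2.imread('pics/scene_e.png')[120:420,180:580]; b=cv2.imread('pics/wrist_e.png')
cv2.imwrite('pics/e.png',np.hstack([a,cv2.resize(b,(400,300))]))"
```

```text
((314.7132568359375, 234.13555908203125), (69.9949951171875, 73.79536437988281), 173.0843963623047) [[ 0.50756011 -0.14085965  0.117     ]] [[ 0.50739938 -0.14090402  0.11637969]]
```

View pics/e.png

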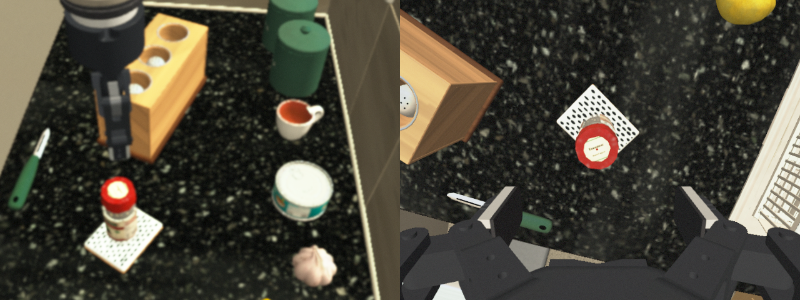

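The jar stands upright on the coaster, at (122,210) on the left and (597,145) on the right. Its lid centre measures (0.5075, -0.141), within 1 mm of the coaster's measured centre, and its top is z 0.117. The gripper is clear.

```bash
python3 -c "
from h import *
print(hand_in())"
```

```text
the job is handed in; nothing more can be done
None
```

The spice jar was released from the rack and now stands upright about 1 mm from the coaster's measured centre, both shakers looked still latched in their wells, and the job is handed in (no verdict was returned).

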